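Spread the snap ring over the axle stub to its groove

ROBOT

A 6-joint arm with a two-finger parallel gripper is mounted at the origin on the work surface. World frame = base frame: x ahead of the robot, y to its left, z up, the work surface at z = 0. Lengths are in m, angles in rad, forces in N, time in s.
With the tool pointing down it reaches from about 0.35 to 0.975 m from the base axis. Payload 4.9 kg.
Tool frame: the origin (TCP) lies on the mounting face of the last link; the fingertips stand 173 mm ahead of it and the grasp point (between the pads) lies 155 mm ahead of it; z points along the fingers, y is the line along which they close (so a half turn about z gives the same grasp; the last joint's range is limited). The gripper opens to 85 mm and grips with 20 to 120 N. Pads are 22 mm wide; open, the fingers measure 114 mm over their backs; the gripper's body (76 mm by 85 mm) begins 54 mm behind the grasp point. The pads swing forward as they close: fully open they stand 13 mm farther back than shut.
Start: joints at [-1.364, 0.053, 1.613, -0, 1.476, -0.119], TCP at [0.2, -0.592, 0.405] pointing down, gripper open.
Joint ranges: [-3.01, 3.01], [-1.01, 2.22], [0.06, 2.58], [-1.02, 4.17], [0.09, 2.62], [-3.14, 3.14]. Speed limits (rad/s): [2.57, 2.57, 3.14, 3.14, 3.14, 3.14].

INTERFACE

Orientations are given as a rotation vector (axis times angle).
In Python, from station import monitor, eyes, finish_job gives the robot as it stands. The module is installed in compiled form; this text tells all that it offers.
- The arm moves only by the tool step_arm, never from a script. Its argument "commands" is a list of rows, each a list of 3 entries, a list of its own where there are three numbers: the opening in per cent of the stroke, from 0 (shut) to 100 (fully open), then the shift along the tool's x, y, z in mm, then the turn about the tool's z in degrees. In form: [[hand, [x, y, z], yaw], ...]. A call has 1 to 12 rows; each row is the pose to reach, as a shift and turn from the pose commanded when the call began, along the tool's axes at that moment; what a row does not reach only later rows make up. A row lasts 1/8 s, in which the tool goes at most 62.5 mm and 10.7 degrees, less where a joint would pass 70% of its speed; a pose out of reach is approached as far as the arm can. A call with a gripper value outside its range is refused whole. The fingers move at their own pace and stop on an object; "squeeze" is the grip in N (left out, the last holds). Time passes only in rows, so rows that repeat a pose let the fingers close. It gives the time, the measured TCP pose, the force, the opening and the grip force at its end, in the units of the state.
- monitor.get_obs(): the state, without advancing time (a new reading comes with each control period).
- eyes.get_image(name): name is "scene" or "side" or "wrist"; returns the picture (480x640x3 uint8, red, green, blue); there is no depth.
- eyes.camera_info(name): a dict with "camera_matrix" (3x3 intrinsics, pixels), "extrinsics" (4x4, takes a point from camera to world coordinates). Camera axes: x right, y down, z forward; pixel columns grow to the right and rows downward; lengths in m; the calibration is good to about 2 mm. The wrist camera is an equidistant fisheye: a pixel r from the principal point sees the ray r / f radians off the axis. A picture is of the moment at which its call begins: read the wrist's pose just before it. camera_info takes no time and is no camera call; for the wrist camera it gives the pose at the moment of the call.
- finish_job(): hands the job in; it is judged then, once.
The state is a dict: "t": time; "q": joint angles; "dq": joint speeds; "effort": joint torques, N m; "tool_pos": TCP position; "tool_rot": TCP orientation; "contact_force": force on the tool from outside, world axes, zero at the start; "wrist_torque": the same for the moment, N m; "opening": finger opening in m; "grip_force": force on a finger pad.
Only numpy, scipy, OpenCV 4.12 (cv2) and the standard library are available. Lean on these libraries where they do the work, as an engineer would, in place of code of your own. Each camera call takes 0.05 s, during which the arm holds its last target. There are 200 camera calls.

TASK

Stand the loose axle stub upright on the assembly plate, centred between the four stops, and let go of it. Then pick up the snap-ring pliers by both handles and squeeze them fully so that the ring on their tips is spread wide, bring the ring over the top of the shaft and lower it gently and level down to the groove just above the bearing. Finish there while still holding: keep the handles squeezed and the ring open around the groove, do not let go, and leave the other things on the bench where they are.

Things in the scene. Friction and masses are not known exactly. Their poses are not given: they have to be found in the camera images.
- plate: Fixed square aluminium plate, 120 x 120 x 10 mm; origin at the centre of its underside, z up. Four steel stops on it (bars 30 mm long, 10 mm thick, tops 24 mm above the bench), one along each side, leave a centred pocket 70 mm across for the stub's round 64 mm flange. It is on the left or right of the bench, the stub on the other side.
- stub: Loose axle stub, upright, 0.3 to 0.6 kg, round about z; origin at the centre of its underside, z up. From the bottom: flange diameter 64 mm to height 12 mm; bearing 54 mm to 28 mm; groove 31 mm to 36 mm; shaft 36 mm to 60 mm; chamfer to 29 mm at the top, 65 mm. Best gripped by the shaft from above.
- groove (a point): Point on the stub's axis at the middle of the groove, 32 mm above its underside. The groove is 8 mm high; its lower wall is the bearing's flat upper face, 4 mm below this point.
- pliers: Loose snap-ring pliers, 0.2 kg, lying level on a wooden rest, undersides 32 mm above the bench. Origin on the pivot at underside level; x from handles to ring, y left, z up. Two black handles reach back to x = -98 mm, two steel jaws forward. The snap ring is fixed on their tips and lies lowest (z 0 to 4 mm); the jaws are above it. Nothing hangs below z = 0.
- bore (a point): Point fixed in the pliers' frame, x = 60.6 mm, z = 2 mm: the middle of the ring's opening when fully spread; it belongs on the shaft's axis. C-shaped steel ring 4 mm thick, 5 mm wide, gap towards the pivot; bore 34 mm relaxed (the 36 mm shaft does not pass, centre then at x = 71 mm), spread it clears the shaft by about 2 mm. Ring on the bearing: this point 2 mm below point groove.
- grip (a point): Point fixed in the pliers' frame midway between the handles at half height (x = -55, z = 9 mm): grip here across both handles from above, closing along y. Handles are 8 mm thick, 18 mm high (z 0 to 18). Free, they splay: outer faces 64 mm apart here, 82 mm at the rear. Fully squeezed they are parallel, outer faces 36 mm apart, at a firm stop.
- lever_l (a joint): Angle of the left handle's lever (the right one moves with it): 0 handles free and ring relaxed, 0.24 rad handles fully squeezed and ring fully spread. A spring returns it; about 10 to 12 N on each handle at the grip point holds it fully squeezed, so grip with 30 N or more.
- rest: Fixed wooden rest under the pliers: origin at the centre of its underside below the pivot (within 2 mm), x as the pliers. A foot 50 mm wide, 6 mm high, with two cross-bars, tops 32 mm above the bench: one 18 x 30 mm under the pivot, one 12 x 100 mm under the handles' rear ends (x = -92 mm). Between them the handles are free on both sides and below.
- bearing: Bystander: loose spare bearing, outer diameter 42 mm, 13 mm high, lying flat; origin at the centre of its underside.
- washer: Bystander: loose flat steel washer, 52 mm across, 5 mm high; origin at the centre of its underside.
- screwdriver: Bystander: loose screwdriver with a black handle, 170 mm long, lying near the robot.
- oil: Bystander: loose white bottle, 48 mm across, 130 mm high; origin at the centre of its underside.
- jar: Bystander: loose clear jar, 60 mm across, 70 mm high; origin at the centre of its underside.
- hammer: Bystander: loose hammer with a wooden handle lying on the bench.
Not all that is in view belongs to the job. Leave any green or turquoise look-alike of the stub alone.

How it is judged:
By the outcome, as a careful person would: the job done as asked, in the order asked, and still so for the second after the job is handed in, while the arm keeps its last pose, push and grip.
It also fails if it takes over 54 s, if anything falls off the work surface, if the arm or the gripper's body presses on something with over 40 N, if the wrist force passes 120 N, or if a joint passes its speed limit or range.

## Working session

There is one attempt and no reset: what is moved stays moved. The work goes in short steps, Python scripts to look and compute and a tool call to move; the robot and the scene stay as the last step left them, time stands still between calls to the robot, and variables do not carry over. Pictures are saved under pics/ and viewed, at most 10 in all, crops included, and the job is handed in when it is done.

Besides the shell and the picture viewer there is one more tool, called after "Request:" as a command line: name --argument value ..., lists and objects as JSON in quotes. step_arm: Moves the arm, as the interface text tells. Its arguments: {"type":"object","properties":{"commands":{"type":"array"},"squeeze":{"type":"number"}},"required":["commands"]}

```bash
mkdir -p pics
cat > h.py <<'E'
import numpy as np, cv2
from station import monitor, eyes, finish_job
from scipy.spatial.transform import Rotation as R
def snap(n,f):
    i=eyes.camera_info(n); im=eyes.get_image(n)
    cv2.imwrite(f'pics/{f}.png',im[:,:,::-1]); np.savez(f'pics/{f}.npz',K=i['camera_matrix'],T=i['extrinsics'],im=im)
    return im
def load(f):
    d=np.load(f'pics/{f}.npz'); return d['K'],d['T'],d['im']
def w(f,u,v,z,fish=False):
    "pixel -> world point at height z"
    K,T,_=load(f); a=np.array([(u-K[0,2])/K[0,0],(v-K[1,2])/K[1,1]])
    if fish:
        r=np.hypot(*a); d=np.array([*(a/max(r,1e-9)*np.sin(r)),np.cos(r)])
    else: d=np.array([*a,1.])
    d=T[:3,:3]@d; return T[:3,3]+d*(z-T[2,3])/d[2]
def px(f,p,fish=False):
    K,T,_=load(f); c=T[:3,:3].T@(np.asarray(p,float)-T[:3,3])
    if fish:
        n=np.hypot(c[0],c[1]); s=np.arctan2(n,c[2])/max(n,1e-9); a=c[:2]*s
    else: a=c[:2]/c[2]
    return a*[K[0,0],K[1,1]]+[K[0,2],K[1,2]]
E
python3 - <<'E'
from h import *
for n in ['scene','side','wrist']:
    snap(n,n+'0'); K,T,_=load(n+'0'); print(n,K.round(1).tolist(),T.round(3).tolist())
o=monitor.get_obs(); print(o['t'],o['tool_rot'],R.from_rotvec(o['tool_rot']).as_matrix().round(3))
E
```

```text
scene [[454.3, 0.0, 322.8], [0.0, 454.3, 238.5], [0.0, 0.0, 1.0]] [[-0.843, 0.45, -0.296, 0.865], [0.538, 0.695, -0.476, 0.431], [-0.009, -0.561, -0.828, 0.89], [0.0, 0.0, 0.0, 1.0]]
side [[548.9, 0.0, 315.3], [0.0, 548.9, 241.6], [0.0, 0.0, 1.0]] [[-0.97, -0.122, 0.211, 0.251], [-0.244, 0.487, -0.838, 1.181], [-0.001, -0.865, -0.502, 0.776], [0.0, 0.0, 0.0, 1.0]]
wrist [[371.6, 0.0, 322.0], [0.0, 371.6, 240.3], [0.0, 0.0, 1.0]] [[0.32, -0.895, -0.31, 0.28], [-0.947, -0.303, -0.102, -0.564], [-0.003, 0.327, -0.945, 0.372], [0.0, 0.0, 0.0, 1.0]]
0.15 [-3.09838780e+00 -5.09221968e-01  9.39277206e-05] [[ 0.947  0.32  -0.   ]
 [ 0.32  -0.947  0.002]
 [ 0.    -0.002 -1.   ]]
```

View pics/scene0.png

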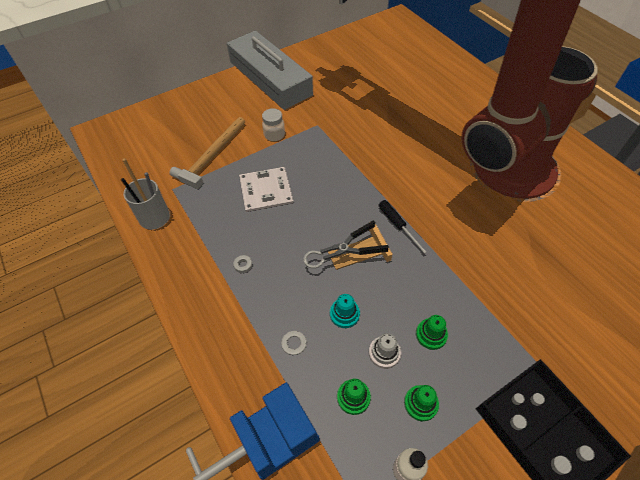

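View pics/side0.png

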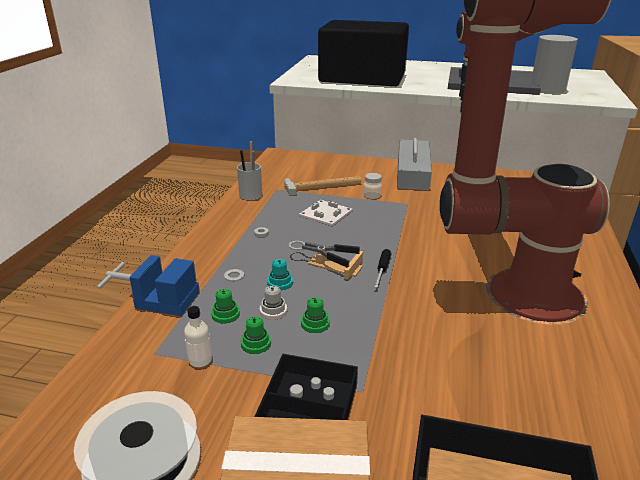

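The scene shows the grey stub at about (385,350) among three green look-alikes and a turquoise one. The plate is at (266,188), and the pliers lie with ring (315,262), pivot (343,246) and handles towards (380,240). The side view confirms this.

Run:
```python
from h import *
P=lambda n,f,u,v,z: print(n,(w(f,u,v,z)*1000).round(0))
P('stub top','scene0',387,337,.065);P('stub base','scene0',385,353,.006)
P('stub side top','side0',272,289,.065)
P('green433','scene0',434,321,.065);P('turq','scene0',345,297,.065);P('g354','scene0',354,384,.065);P('g424','scene0',426,390,.065)
P('plate','scene0',266,188,.012);
for u,v in [(240,174),(285,167),(294,203),(245,210)]:P('c','scene0',u,v,.01)
P('pivot','scene0',343,246,.05);P('ring','scene0',315,262,.034)
P('h1','scene0',375,224,.05);P('h2','scene0',388,249,.05)
P('wash','scene0',293,343,.005);P('jar','scene0',273,137,.0);P('sd','scene0',385,205,.015);P('sd2','scene0',425,253,.005)
```

```text
stub top [590. 215.  65.]
stub base [594. 224.   6.]
stub side top [592. 224.  65.]
green433 [493. 238.  65.]
turq [610. 101.  65.]
g354 [694. 254.  65.]
g424 [592. 332.  65.]
plate [ 589. -282.   12.]
c [ 623. -362.   10.]
c [ 513. -319.   10.]
c [ 554. -203.   10.]
c [ 666. -249.   10.]
pivot [539. -11.  50.]
ring [608. -18.  34.]
h1 [444. -21.  50.]
h2 [460.  49.  50.]
wash [738. 106.   5.]
jar [ 480. -444.    0.]
sd [372. -73.  15.]
sd2 [374.  84.   5.]
```

View pics/wrist0.png

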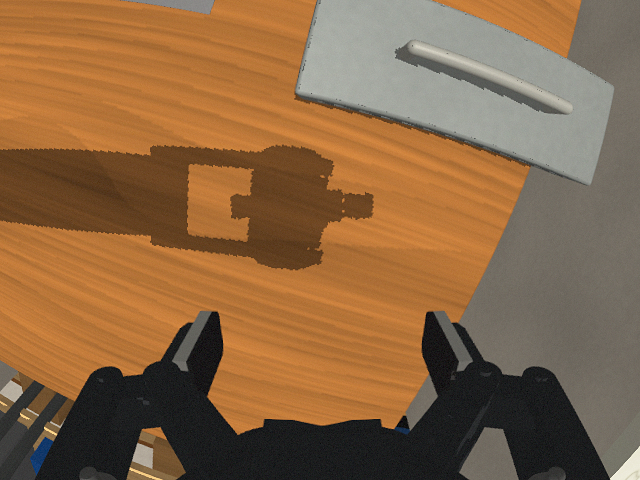

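The wrist view shows only the tool with its fingers open, the bench and the toolbox. Next I move over the stub.

Request:
step_arm --commands '[[100,[630,-643,45],-21],[100,[630,-643,45],-21],[100,[630,-643,45],-21],[100,[630,-643,45],-21],[100,[630,-643,45],-21],[100,[630,-643,45],-21],[100,[630,-643,45],-21],[100,[630,-643,45],-21],[100,[630,-643,45],-21],[100,[630,-643,45],-21],[100,[630,-643,45],-21],[100,[630,-643,45],-21]]'

```text
t: 1.65
tool_pos: [0.5258, 0.0848, 0.367]
tool_rot: [2.955, 1.066, 0.0]
contact_force: [-0.3, -1.1, 0.6]
opening: 0.0856
grip_force: 0.0
```

Request:
step_arm --commands '[[100,[133,-60,0],0],[100,[133,-60,0],0],[100,[133,-60,0],0],[100,[133,-60,0],0]]'

```text
t: 2.15
tool_pos: [0.5896, 0.2143, 0.3666]
tool_rot: [2.954, 1.068, -0.002]
contact_force: [-0.9, -0.8, -0.4]
opening: 0.0859
grip_force: 0.0
```

Run:
```python
from h import *
snap('wrist','w1'); o=monitor.get_obs(); print(o['tool_pos'],o['tool_rot'],px('w1',[.591,.219,.065],True))
```

```text
[0.58934969 0.21329829 0.36674562] [ 2.95465063e+00  1.06609385e+00 -2.27957261e-03] [319.26306939 223.85889634]
```

View pics/w1.png

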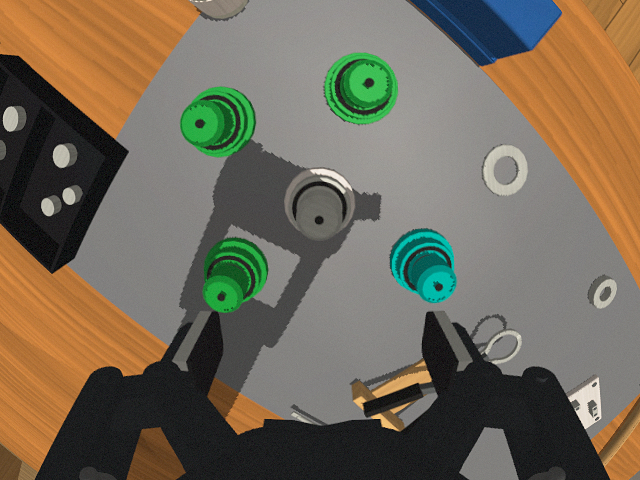

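The wrist view shows the stub's centre hole at (319,220), right between the decoys, with the fingers clear of them.

Run:
```python
from h import *
o=monitor.get_obs(); p=w('w1',319,220,.065,True); M=R.from_rotvec(o['tool_rot']).as_matrix()
print(p, M.T@(p-o['tool_pos'])*1000, M[:,2])
```

```text
[0.59321996 0.22109636 0.065     ] [  8.41996402  -3.52092137 301.73318479] [-1.19875567e-03 -9.54173355e-04 -9.99998826e-01]
```

Request:
step_arm --commands '[[100,[8,-3.5,50],0],[100,[8,-3.5,100],0],[100,[8,-3.5,135],0],[100,[8,-3.5,162],0],[100,[8,-3.5,162],0],[20,[8,-3.5,162],0],[20,[8,-3.5,162],0],[20,[8,-3.5,162],0],[20,[8,-3.5,162],0],[20,[8,-3.5,162],0]]' --squeeze 50

```text
t: 3.45
tool_pos: [0.5941, 0.2217, 0.2072]
tool_rot: [2.955, 1.066, 0.004]
contact_force: [-2.6, -0.3, 5.5]
opening: 0.0344
grip_force: 50.7
```

Request:
step_arm --commands '[[20,[0,0,-40],0],[20,[0,0,-90],0],[20,[-30,35,-130],0],[20,[-70,82,-130],0],[20,[-105,124,-130],0],[20,[-140,165,-130],0],[20,[-175,206,-130],0],[20,[-210,248,-130],0],[20,[-245,289,-130],0],[20,[-280,330,-130],0],[20,[-310,365,-130],0],[20,[-326,385,-130],0]]'

```text
t: 4.95
tool_pos: [0.5874, -0.2849, 0.3334]
tool_rot: [-2.954, -1.062, 0.003]
contact_force: [0.8, 0.1, -5.4]
opening: 0.0348
grip_force: 51.7
```

Request:
step_arm --commands '[[20,[0,0,0],0],[20,[0,0,0],0]]'

```text
t: 5.2
tool_pos: [0.5882, -0.282, 0.3343]
tool_rot: [-2.953, -1.066, 0.001]
contact_force: [0.5, 1.3, -4.5]
opening: 0.0345
grip_force: 51.7
```

Run:
```python
from h import *
o=monitor.get_obs(); print(o['tool_pos'],o['tool_rot'],o['opening']);snap('wrist','w2'); print(px('w2',[.589,-.283,.01],True))
```

```text
[ 0.58820645 -0.28204683  0.33425843] [-2.95287841e+00 -1.06622045e+00  1.18627944e-03] 0.034538373153410434
[325.05406713 221.2912848 ]
```

View pics/w2.png

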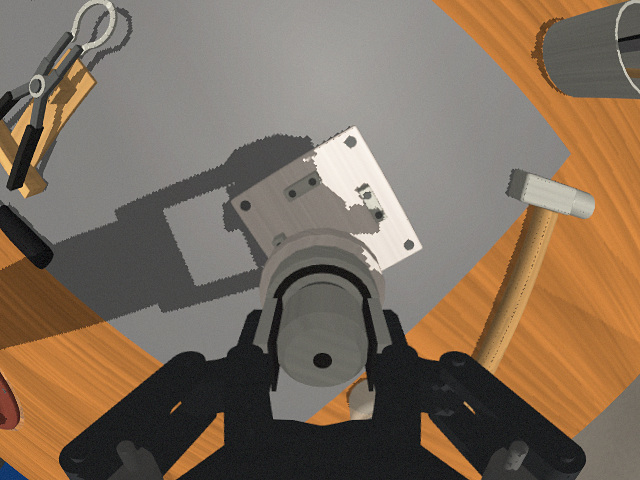

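The view shows the stub held upright with its centre hole at (322,360). The plate's corners are at (354,127), (422,248) and (232,202).

Run:
```python
from h import *
o=monitor.get_obs(); M=R.from_rotvec(o['tool_rot']).as_matrix()
c=np.array([w('w2',u,v,.01,True) for u,v in [(232,202),(354,127),(422,248)]])
s=np.array([w('w2',u,v,.01,True) for u,v in [(246,206),(350,142),(409,244)]])
for q in (c,s):
    print((q*1000).round(1).tolist(),np.linalg.norm(np.diff(q,axis=0),axis=1)); m=(q[0]+q[2])/2; print(m,(M.T@(m-o['tool_pos'])*1000).round(1))
for a,b in [((289,193),(314,180)),((363,192),(379,216))]: print(w('w2',*a,.024,True),w('w2',*b,.024,True))
top=o['tool_pos'][2]-.155-.052+.065
for z in (top-.005,top,top+.005):
    p=w('w2',322,360,z,True); print('stub',z,M.T@(p-o['tool_pos'])*1000)
```

```text
[[552.9, -213.2, 10.0], [662.4, -251.2, 10.0], [624.4, -362.3, 10.0]] [0.11589168 0.11743897]
[ 0.58864651 -0.28772898  0.01      ] [ -3.6   5.4 324.5]
[[557.7, -224.5, 10.0], [651.3, -256.5, 10.0], [619.6, -350.7, 10.0]] [0.09896687 0.09948082]
[ 0.58861996 -0.28761681  0.01      ] [ -3.5   5.3 324.5]
[ 0.59179375 -0.24457581  0.024     ] [ 0.61181358 -0.2529737   0.024     ]
[ 0.62873424 -0.28770465  0.024     ] [ 0.62252076 -0.3100358   0.024     ]
stub 0.1874974308055344 [ -4.33108816  -0.27251288 147.00056956]
stub 0.19249743080553441 [ -0.49486314  -0.26202021 142.00065806]
stub 0.19749743080553442 [  3.34136188  -0.25152753 137.00074657]
```

Request:
step_arm --commands '[[20,[-3,5,30],0],[20,[-3,5,60],0],[20,[-3,5,80],0],[20,[-3,5,80],0],[20,[-3,5,80],0]]'

```text
t: 5.88
tool_pos: [0.5897, -0.2887, 0.2567]
tool_rot: [2.953, 1.066, 0.002]
contact_force: [0.2, -0.2, -4.8]
opening: 0.0347
grip_force: 51.7
```

Run:
```python
from h import *
o=monitor.get_obs(); print(o['tool_pos'],o['tool_rot'],o['opening']);a=snap('wrist','w3'); b=snap('side','s3');c=snap('scene','c3')
im=np.hstack([cv2.resize(a[60:300,170:490],(480,360)),cv2.resize(b[150:250,265:365],(320,320),interpolation=2)[:, :].copy() if 0 else cv2.copyMakeBorder(cv2.resize(b[150:250,270:350],(288,360),interpolation=2),0,0,0,0,0)])
cv2.imwrite('pics/m3.png',im[:,:,::-1])
```

```text
[ 0.58973592 -0.28869573  0.25665443] [2.95333245e+00 1.06606535e+00 2.13881936e-03] 0.034727328825721854
```

View pics/m3.png

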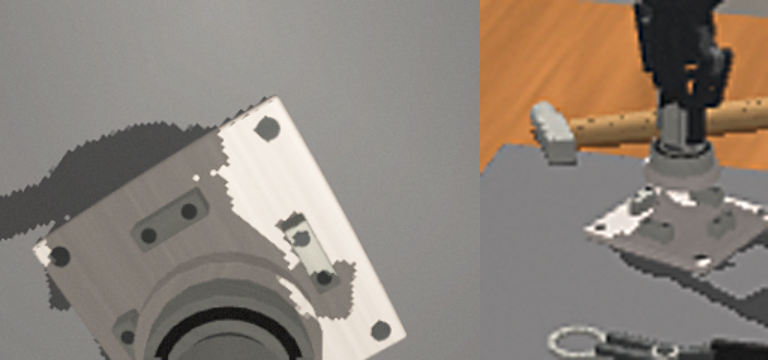

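The crop shows the plate's screws at wrist pixels (210,231), (348,145) and (424,280). The holes in the stops are at (269,217)/(296,201) and (371,220)/(386,245). The stub hovers just above.

Run:
```python
from h import *
o=monitor.get_obs(); M=R.from_rotvec(o['tool_rot']).as_matrix()
q=np.array([w('w3',u,v,.01,True) for u,v in [(210,230.7),(348,145.3),(424,280)]])
print((q*1000).round(1).tolist(),np.linalg.norm(np.diff(q,axis=0),axis=1)); m=(q[0]+q[2])/2; print(m,(M.T@(m-o['tool_pos'])*1000).round(1))
u=q[0]-q[1];u/=np.linalg.norm(u);v=q[2]-q[1];v/=np.linalg.norm(v)
A=(w('w3',269.3,216.7,.024,True)+w('w3',296,200.7,.024,True))/2;B=(w('w3',371.3,220,.024,True)+w('w3',386,245.3,.024,True))/2
print(A+v*.04,B+u*.04,np.degrees(np.arctan2(-v[1],-v[0])))
for a in (A+v*.04,B+u*.04): print((M.T@(a-o['tool_pos'])*1000).round(1))
# flange rim circle of held stub, underside z
zb=o['tool_pos'][2]-.2072; print(zb)
```

```text
[[557.9, -223.9, 10.0], [651.9, -256.6, 10.0], [619.4, -351.3, 10.0]] [0.09958223 0.1001153 ]
[ 0.58861569 -0.28758821  0.01      ] [-2.000e-01 -2.600e+00  2.473e+02]
[ 0.5887503  -0.28778239  0.024     ] [ 0.58803789 -0.28803159  0.024     ] 71.00123618377269
[-2.000e-01 -2.300e+00  2.333e+02]
[ -0.9  -2.6 233.3]
0.05010344967797825
```

Request:
step_arm --commands '[[20,[-0.3,-2.3,0],0],[20,[-0.3,-2.3,15],0],[20,[-0.3,-2.3,28],0],[20,[-0.3,-2.3,35],0],[20,[-0.3,-2.3,38.5],0],[20,[-0.3,-2.3,39.5],0],[20,[-0.3,-2.3,39.5],0]]'

```text
t: 6.9
tool_pos: [0.5877, -0.2874, 0.2173]
tool_rot: [2.955, 1.066, 0.0]
contact_force: [-4.2, 2.1, 4.8]
opening: 0.0344
grip_force: 52.6
```

Request:
step_arm --commands '[[55,[0,0,0],0],[55,[0,0,0],0],[80,[0,0,0],0],[100,[0,0,0],0],[100,[0,0,0],0],[100,[0,0,-40],0],[100,[0,0,-90],0],[100,[0,0,-130],0],[100,[0,0,-150],0],[100,[0,0,-150],0]]'

```text
t: 8.15
tool_pos: [0.5877, -0.2873, 0.3672]
tool_rot: [2.953, 1.065, 0.003]
contact_force: [0.7, -0.4, -1.4]
opening: 0.0853
grip_force: 0.0
```

Run:
```python
from h import *
o=monitor.get_obs(); print(o['tool_pos'],o['tool_rot'],o['opening']);a=snap('wrist','w4')
print(px('w4',[.5885,-.2878,.075],True))
cv2.imwrite('pics/m4.png',cv2.resize(a[100:360,140:500],(720,520))[:,:,::-1])
```

```text
[ 0.58771709 -0.28730279  0.36722262] [2.95304766e+00 1.06517703e+00 2.85120123e-03] 0.08534384901281375
[322.79738756 233.25575836]
```

View pics/m4.png

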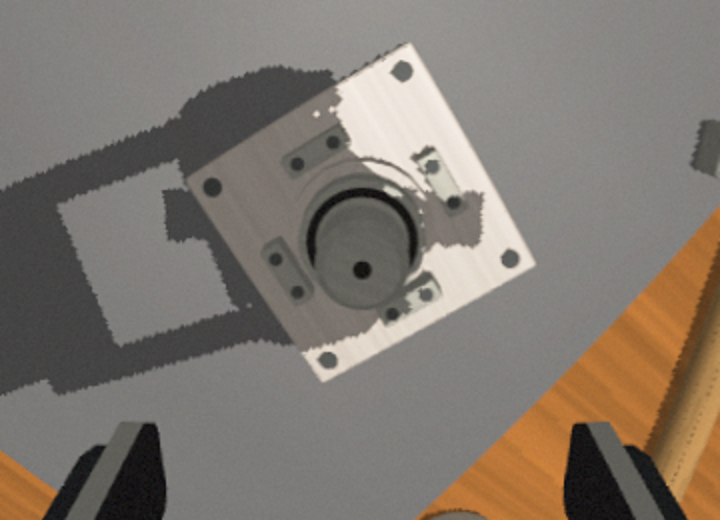

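The stub stands in the pocket with all four stops around it. Its hole is at pixel (320.5,235), and the plate screws at (246,193), (341,135), (395,229) and (304,280).

Run:
```python
from h import *
print('stub',w('w4',320.5,235,.075,True))
q=np.array([w('w4',140+u/2,100+v/2,.01,True) for u,v in [(212,187),(402,70),(510,258),(328,360)]]);print(q.mean(0),(q[0]+q[2])/2,(q[1]+q[3])/2)
print(monitor.get_obs()['q'])
```

```text
stub [ 0.58637336 -0.2873571   0.075     ]
[ 0.58799333 -0.28700784  0.01      ] [ 0.58799798 -0.28701915  0.01      ] [ 0.58798867 -0.28699652  0.01      ]
[-5.68441330e-01  1.45429827e-01  1.58057046e+00 -2.70705549e-05
  1.41629301e+00  3.10093547e-01]
```

Request:
step_arm --commands '[[100,[104,-286,35],52],[100,[104,-286,35],52],[100,[104,-286,35],52],[100,[104,-286,35],52],[100,[104,-286,35],52],[100,[104,-286,35],52],[100,[104,-286,35],52],[100,[104,-286,35],52],[100,[104,-286,35],52]]'

```text
t: 9.32
tool_pos: [0.4853, -0.0016, 0.3306]
tool_rot: [3.123, -0.34, -0.0]
contact_force: [0.1, -0.3, 0.3]
opening: 0.0851
grip_force: 0.0
```

Run:
```python
from h import *
o=monitor.get_obs(); print(o['tool_pos'],o['tool_rot'],o['q']);a=snap('wrist','w5')
```

```text
[ 0.48530986 -0.00160842  0.33062294] [ 3.12307776e+00 -3.39939091e-01 -4.70970057e-04] [-1.56789010e-01 -2.33504759e-01  2.00627919e+00 -8.47184642e-05
  1.36911439e+00  1.63086555e+00]
```

View pics/w5.png

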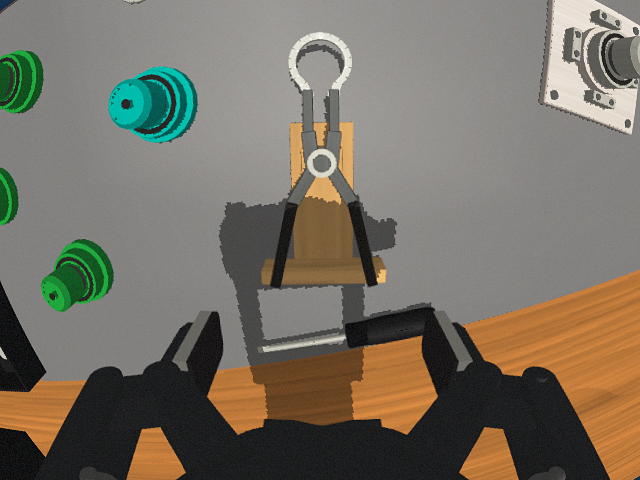

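The wrist view shows the pliers' pivot at (321,163), the ring centred near (320,63) and the handle ends at (276,285) and (373,284). They are nearly aligned with the tool.

Run:
```python
from h import *
o=monitor.get_obs(); M=R.from_rotvec(o['tool_rot']).as_matrix()
T=lambda n,u,v,z: print(n,(w('w5',u,v,z,True)*1000).round(1),(M.T@(w('w5',u,v,z,True)-o['tool_pos'])*1000).round(1))
T('pivot',321,163,.052);T('hl',276,286,.05);T('hr',373,285,.05);T('hl grip',287,232,.05);T('hr grip',363,232,.05)
T('ring far',320,33,.036);T('ring l',289,66,.036);T('ring r',352,66,.036)
```

```text
pivot [537.4 -11.8  52. ] [ 53.2  -1.2 278.7]
hl [455.4  41.   50. ] [-38.3 -35.1 280.7]
hr [440.5 -30.2  50. ] [-37.5  37.7 280.7]
hl grip [494.8  22.3  50. ] [  4.2 -25.3 280.7]
hr grip [483.2 -30.2  50. ] [  4.2  28.5 280.7]
ring far [626.8 -30.7  36. ] [144.5  -1.9 294.7]
ring l [608.1  -4.6  36. ] [120.6 -23.3 294.7]
ring r [598.6 -47.2  36. ] [120.6  20.2 294.7]
```

Request:
step_arm --commands '[[100,[-2,0.3,45],-1.5],[100,[-2,0.3,90],-1.5],[100,[-2,0.3,120],-1.5],[100,[-2,0.3,136],-1.5],[100,[-2,0.3,136],-1.5],[60,[-2,0.3,136],-1.5],[50,[-2,0.3,136],-1.5],[30,[-2,0.3,136],-1.5],[20,[-2,0.3,136],-1.5],[20,[-2,0.3,136],-1.5],[20,[-2,0.3,136],-1.5],[20,[-2,0.3,136],-1.5]]' --squeeze 70

```text
t: 10.88
tool_pos: [0.4852, -0.001, 0.2]
tool_rot: [3.126, -0.296, 0.009]
contact_force: [-7.5, -1.4, 18.4]
opening: 0.0307
grip_force: 69.0
```

Run:
```python
from h import *
o=monitor.get_obs(); print(o['tool_pos'],o['tool_rot'],o['contact_force'],o['opening'],R.from_rotvec(o['tool_rot']).as_matrix()[:,2]);a=snap('wrist','w6');b=snap('side','s6')
im=np.hstack([cv2.resize(a[60:420,170:470],(450,540)),cv2.resize(b[200:300,270:370],(350,540*350//540),interpolation=2) if 0 else cv2.resize(b[195:300,285:353],(350,540),interpolation=2)])
cv2.imwrite('pics/m6.png',im[:,:,::-1])
```

```text
[ 0.48518347 -0.00103297  0.19997776] [ 3.12601353 -0.29574848  0.0089974 ] [-7.50570276 -1.39730041 18.35155927] 0.030740750241373363 [ 0.00555397 -0.00213982 -0.99998229]
```

View pics/m6.png

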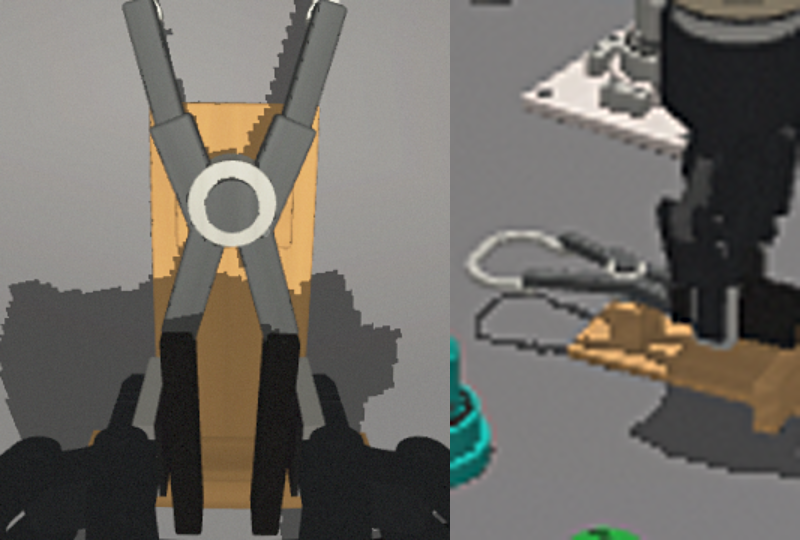

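The crops show the handles squeezed parallel between the pads, with the pivot ring at about wrist pixel (325,196). The ring end may be pitched slightly, which I will check after lifting.

Request:
step_arm --commands '[[20,[0,0,-5],0],[20,[0,0,-15],0],[20,[0,0,-40],0],[20,[0,0,-70],0],[20,[0,0,-100],0],[20,[0,0,-110],0],[20,[0,0,-110],0],[20,[0,0,-110],0]]' --squeeze 60

```text
t: 11.98
tool_pos: [0.4823, -0.0004, 0.3031]
tool_rot: [-3.127, 0.297, 0.004]
contact_force: [-0.4, -0.0, -1.3]
opening: 0.0308
grip_force: 66.9
```

```bash
cat >> h.py <<'E'
def blobs(im,roi,th=170,mn=60,show=True):
    "bright grey blobs in roi (u0,v0,u1,v1): area, bbox, contour"
    u0,v0,u1,v1=roi; c=im[v0:v1,u0:u1].astype(int); m=((c.min(2)>th)&(np.ptp(c,axis=2)<30)).astype(np.uint8)
    n,l,s,ce=cv2.connectedComponentsWithStats(m); out=[]
    for i in range(1,n):
        if s[i,4]>=mn:
            pts=np.argwhere(l==i)[:,::-1]+[u0,v0]; out.append(pts)
            if show: print(s[i,4],'u',pts[:,0].min(),pts[:,0].max(),'v',pts[:,1].min(),pts[:,1].max(),'mean',pts.mean(0).round(1))
    return out
E
python3 - <<'E'
from h import *
o=monitor.get_obs(); print(o['tool_pos'],o['tool_rot'],o['contact_force'],o['opening']);a=snap('wrist','w7');snap('side','s7');snap('scene','c7')
for f in ('w5','w6','w7'):
    print(f); blobs(load(f)[2],(240,0,400,260),150)
K,T,_=load('w7'); M=R.from_rotvec(o['tool_rot']).as_matrix(); print((M.T@(T[:3,3]-o['tool_pos'])).round(4),(M.T@T[:3,:3]).round(3))
for z in (.155-.009+.032-.036,): pass
# expected level pixels in w7: pliers z=0 at tool z=164; pivot at tool x=55 ; points (x,z)
for n,x,y,z in [('pivot top',0,0,20),('ring far out bottom',82.6+0,0,0),('ring far out top',82.6,0,4),('ringL',60.6,24,4),('rear L out top',-98,18,18),('rear L out front',-45,18,18)]:
    print(n,px('w7',o['tool_pos']+M@np.array([55+x,-y,164-z])/1000,True).round(1))
E
```

```text
[ 4.82330811e-01 -4.11232667e-04  3.03095184e-01] [-3.12734564  0.29657923  0.00447144] [-0.39349436 -0.04648131 -1.32091607] 0.0308261560365119
w5
6859 u 240 370 v 3 160 mean [293.1  80.2]
402 u 307 336 v 149 176 mean [321.4 162.4]
w6
12160 u 240 372 v 0 211 mean [293.4  83.8]
126 u 265 292 v 0 19 mean [274.6   7.3]
795 u 375 399 v 0 72 mean [391.6  34. ]
1383 u 381 399 v 80 195 mean [391.6 144.7]
1585 u 295 353 v 167 223 mean [324.3 194.2]
64 u 242 257 v 191 206 mean [249.9 199.6]
w7
12872 u 240 399 v 0 201 mean [305.4  61.4]
3212 u 282 346 v 55 116 mean [313.8  85.3]
1978 u 359 399 v 75 200 mean [387.2 150.4]
1579 u 295 353 v 167 222 mean [324.4 193.6]
[ 0.0843 -0.0004  0.0311] [[-0.    -0.945 -0.327]
 [ 1.     0.    -0.001]
 [ 0.001 -0.327  0.945]]
pivot top [323.7 211. ]
ring far out bottom [323.5 -25.2]
ring far out top [323.6 -29.2]
ringL [253.3  30.3]
rear L out top [282.7 426.8]
rear L out front [274.4 329.4]
```

Request:
step_arm --commands '[[20,[6,40,0],0],[20,[13,87,0],0],[20,[20,134,0],0],[20,[27,180,0],0],[20,[33,222,0],0],[20,[37,250,8],0],[20,[38.5,261,15],0],[20,[38.5,261,15],0],[20,[38.5,261,15],0],[20,[38.5,261,15],0]]'

```text
t: 13.38
tool_pos: [0.4719, -0.2632, 0.2901]
tool_rot: [3.128, -0.294, 0.001]
contact_force: [0.5, -0.3, -1.6]
opening: 0.0309
grip_force: 66.8
```

Run:
```python
from h import *
o=monitor.get_obs(); print(o['t'],o['tool_pos'],o['tool_rot'],o['contact_force'],o['opening'],o['grip_force']);a=snap('wrist','w8');b=snap('side','s8');c=snap('scene','c8')
print(px('w8',[.5875,-.2873,.075],True),px('s8',[.5875,-.2873,.075]),px('c8',[.5875,-.2873,.075]))
def crop(im,n,s,h):
    K,T,_=load(n); u,v=px(n,[.57,-.283,.085]).round().astype(int); return cv2.resize(im[v-h:v+h,u-s:u+s],(400,300),interpolation=2),(u-s,v-h)
x,ox=crop(b,'s8',40,30); y,oy=crop(c,'c8',40,30); print(ox,oy)
top=cv2.resize(a[0:150,180:467],(574,300)); 
im=np.zeros((600,800,3),np.uint8); im[:300,:574]=top; im[300:,:400]=x; im[300:,400:]=y
cv2.imwrite('pics/m8.png',im[:,:,::-1])
```

```text
13.375 [ 0.47194991 -0.2631865   0.29006191] [ 3.12770971e+00 -2.94382886e-01  7.28585143e-04] [ 0.47024232 -0.32469107 -1.59471661] 0.03090413944443718 66.81791343988152
[327.63041682  49.32498812] [326.10908909 191.49600704] [262.62566014 169.1674603 ]
(np.int64(292), np.int64(160)) (np.int64(229), np.int64(134))
```

View pics/m8.png

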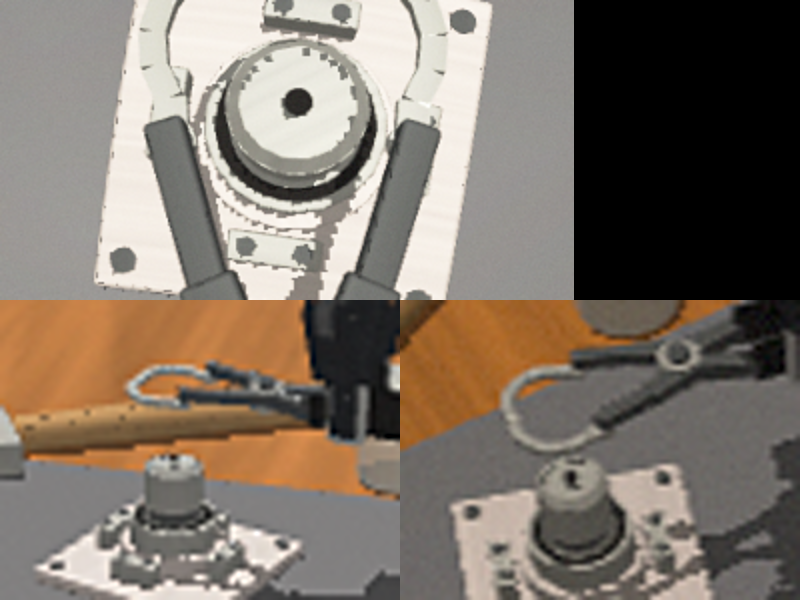

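The last view shows three things. In the wrist crop the shaft hole is at (329,51), and the ring's inner edges straddle it with the ring centre slightly too far forward. The side crop has the ring centre at (325.6,177), pivot (344.4,177) and shaft top (326.6,192). The scene crop has the ring at (259.4,156), pivot (284.6,144.6) and hole (263.2,169.6).

Run:
```python
from h import *
o=monitor.get_obs(); M=R.from_rotvec(o['tool_rot']).as_matrix()
from scipy.optimize import least_squares
def tri(obs):
    f=lambda p:np.concatenate([px(n,p,n[0]=='w')-q for n,q in obs]); r=least_squares(f,[.58,-.28,.1]); return r.x,r.fun.round(1)
T=lambda p:(M.T@(p-o['tool_pos'])*1000).round(1)
for n,s,c,ww in [('stub hole',(326.6,192.3),(263.2,169.6),(329,51)),('pivot',(344.4,177),(284.6,144.6),(324.4,193.8)),('far',(317.4,177.4),(250.6,158.8),None)]:
    ob=[('s8',s),('c8',c)]
    p,e=tri(ob); print(n,(p*1000).round(1),T(p),e)
    if ww:
        p,e=tri(ob+[('w8',ww)]*4); print('  +w',(p*1000).round(1),T(p),e)
print('hole w',w('w8',329,51,.075,True))
# ring edges in wrist: inner/outer left-right at rows
a=load('w8')[2]
for v in (4,10,16,22,28): print(v,' '.join(f'{x}' for x in a[v,240:272,0]),'|',' '.join(f'{x}' for x in a[v,384:412,0]))
```

```text
stub hole [ 586.1 -287.7   72.3] [116.6   2.3 217.8] [-0.  0.  0. -0.]
  +w [ 587.  -287.9   72.5] [117.5   2.4 217.7] [-0.3 -0.1 -0.4  0.  -0.   0.  -0.   0.  -0.   0.  -0.   0. ]
pivot [ 529.1 -273.4  135.4] [ 58.   -1.  154.8] [ 0.3 -0.3 -0.1  0.4]
  +w [ 529.  -274.3  134.7] [ 5.810e+01 -1.000e-01  1.554e+02] [ 0.4 -0.3 -0.3  0.3 -0.   0.  -0.   0.  -0.   0.  -0.   0. ]
far [ 612.6 -289.7  119.8] [143.   -0.7 170.3] [ 0.8 -0.8 -0.3  0.8]
hole w [ 0.58653932 -0.2877884   0.075     ]
4 151 152 150 150 150 150 163 234 249 248 248 248 241 225 225 224 225 225 223 223 223 221 222 221 222 228 154 94 97 238 251 247 | 100 86 157 236 226 228 228 226 228 222 225 225 223 223 222 224 241 248 247 249 249 250 251 254 254 246 223 192
10 153 152 148 151 145 192 182 237 249 248 235 223 224 223 222 224 223 224 224 221 224 220 221 225 183 90 137 233 248 245 245 245 | 249 244 83 84 183 234 230 228 226 227 228 226 224 225 223 220 223 220 247 249 253 91 109 113 114 112 108 112
16 150 148 152 147 176 240 250 248 246 235 228 229 229 228 227 227 225 224 224 224 224 228 197 121 118 244 249 246 246 246 246 246 | 245 246 253 204 95 88 177 238 230 227 226 227 225 227 230 207 213 210 173 171 237 247 247 248 254 187 129 94
22 151 151 147 205 237 247 248 247 247 236 225 228 225 225 228 225 227 226 224 224 223 226 231 123 164 254 248 247 246 247 247 248 | 247 247 249 251 230 102 198 234 230 230 229 228 226 225 227 228 221 223 222 228 241 244 244 244 243 245 245 244
28 154 152 173 233 243 244 244 244 245 240 228 226 226 226 227 225 222 226 225 225 223 225 226 169 144 241 248 247 245 246 247 245 | 244 245 246 254 121 119 240 233 229 231 230 229 228 227 225 228 225 225 221 239 247 247 246 247 247 247 248 248
```

Request:
step_arm --commands '[[20,[-1,1.5,10],0],[20,[-1,1.5,22],0],[20,[-1,1.5,31],0],[20,[-1,1.5,34],0],[20,[-1,1.5,34],0],[20,[-1,1.5,34],0]]'

```text
t: 14.28
tool_pos: [0.4706, -0.2655, 0.2562]
tool_rot: [3.127, -0.296, 0.001]
contact_force: [-0.2, 0.2, -2.0]
opening: 0.0308
grip_force: 66.8
```

Run:
```python
from h import *
o=monitor.get_obs(); print(o['tool_pos'],o['contact_force'],o['opening']);a=snap('wrist','w9');b=snap('side','s9');c=snap('scene','c9')
g=a.max(2).astype(int)
m=(a[0:110,295:355].max(2)<70).astype(np.uint8); n,l,s,ce=cv2.connectedComponentsWithStats(m)
print([(s[i].tolist(),(ce[i]+[295,0]).round(1)) for i in range(1,n) if s[i,4]>40])
print(px('w9',[.5868,-.2878,.075],True))
for v in range(2,64,6): print(v,' '.join(str(x) for x in g[v,240:292]),'|',' '.join(str(x) for x in g[v,362:412]))
```

```text
[ 0.47061022 -0.26550666  0.256212  ] [-0.15762161  0.22209856 -2.01078688] 0.030807509054973276
[([20, 27, 17, 16, 216], array([323.1,  34.2])), ([0, 75, 60, 21, 468], array([324.4,  87.9]))]
[323.35596485  34.09614514]
2 247 246 247 247 247 246 246 246 246 246 246 245 245 232 223 223 224 223 223 223 224 222 222 222 222 224 212 119 88 84 179 254 247 244 244 244 244 244 244 245 245 245 245 245 244 246 245 246 244 244 245 245 | 247 246 246 247 247 246 246 245 246 246 245 244 244 245 244 244 243 245 250 210 108 91 90 148 235 230 230 228 226 227 226 224 227 224 222 218 221 233 244 244 245 245 246 245 244 245 244 245 244 245
8 245 246 244 245 245 245 245 245 245 246 247 226 224 222 224 225 223 225 223 222 222 221 224 223 229 114 90 178 254 247 247 246 246 246 247 247 246 247 246 248 247 247 247 247 246 247 248 247 247 248 249 250 | 243 242 243 243 243 242 242 240 241 241 241 242 243 242 244 243 242 243 243 244 245 247 240 149 83 138 221 231 227 228 225 225 225 224 224 223 222 221 221 234 247 245 245 243 244 243 242 242 242 242
14 243 243 244 243 243 243 242 244 246 227 103 134 171 174 19
[... 2886 characters left out ...]
7 232 228 230 229 231 231 231 230 230 230 227 230 235 175 109 98 61 38 44 47 48 47 48 28 128 150 145 147 148 150 145 148 | 163 101 39 26 31 28 30 18 69 110 124 123 124 117 187 180 136 220 236 235 234 234 232 235 234 231 230 231 231 227 228 231 231 237 109 233 225 214 202 205 233 227 227 219 215 237 246 245 245 245
62 132 107 116 115 113 114 113 113 112 112 166 226 184 104 84 84 99 107 113 110 115 115 117 119 115 115 119 122 123 115 92 76 51 122 183 121 119 63 48 47 42 44 43 43 39 71 123 116 200 210 147 142 | 37 47 44 49 29 26 33 78 131 123 123 149 244 226 188 131 159 181 39 75 102 110 125 124 122 118 113 104 98 90 91 148 181 224 242 239 233 233 231 229 227 228 218 185 247 245 244 245 243 245
```

Request:
step_arm --commands '[[20,[0,-1.2,0],0],[20,[0,-1.2,2],0],[20,[0,-1.2,4],0],[20,[0,-1.2,6],0],[20,[0,-1.2,8],0],[20,[0,-1.2,10],0],[20,[0,-1.2,10],0]]'

```text
t: 15.3
tool_pos: [0.4706, -0.2641, 0.2455]
tool_rot: [-3.127, 0.297, 0.001]
contact_force: [-0.0, 0.7, -1.0]
opening: 0.0313
grip_force: 66.8
```

```bash
cat > meas.py <<'E'
import sys
from h import *
f=sys.argv[1]; o=monitor.get_obs(); a=snap('wrist',f); snap('side','s'+f); snap('scene','c'+f); g=a.max(2).astype(int)
m=(a[0:110,295:355].max(2)<70).astype(np.uint8); n,l,s,ce=cv2.connectedComponentsWithStats(m)
hs=[ce[i]+[295,0] for i in range(1,n) if 100<s[i,4]<400]; M=R.from_rotvec(o['tool_rot']).as_matrix()
for h in hs: print('hole',h.round(1),(M.T@(w(f,*h,.075,True)-o['tool_pos'])*1000).round(1))
for v in (8,14,20,26):
    L=[u for u in range(255,280) if g[v,u]<185][:1]; Rr=[u for u in range(395,375,-1) if g[v,u]<185][:1]
    if L and Rr:
        p=[(M.T@(w(f,u,v,o['tool_pos'][2]-.168,True)-o['tool_pos'])*1000).round(1)[:2].tolist() for u in (L[0]-.5,Rr[0]+.5)]; print(v,L,Rr,p,'midy',(p[0][1]+p[1][1])/2)
print('F',o['contact_force'].round(1),o['tool_pos'].round(4),o['t'])
E
python3 meas.py wa
```

```text
hole [327.3  26.6] [118.7   1.4 170.4]
8 [265] [387] [[126.2, -21.4], [126.3, 23.3]] midy 0.9500000000000011
14 [263] [389] [[123.8, -22.1], [124.0, 24.0]] midy 0.9499999999999993
20 [263] [389] [[121.4, -22.1], [121.6, 23.9]] midy 0.8999999999999986
26 [263] [389] [[119.0, -22.1], [119.2, 23.9]] midy 0.8999999999999986
F [-0.   0.7 -1. ] [ 0.4706 -0.2641  0.2455] 15.3
```

Request:
step_arm --commands '[[20,[0.4,0.4,0],0],[20,[0.4,0.4,2],0],[20,[0.4,0.4,4],0],[20,[0.4,0.4,6],0],[20,[0.4,0.4,8],0],[20,[0.4,0.4,10],0],[20,[0.4,0.4,12],0],[20,[0.4,0.4,14],0],[20,[0.4,0.4,16],0],[20,[0.4,0.4,16],0]]'

```text
t: 16.7
tool_pos: [0.4709, -0.2646, 0.2295]
tool_rot: [-3.127, 0.296, 0.001]
contact_force: [0.2, -0.5, -3.0]
opening: 0.0311
grip_force: 66.8
```

```bash
python3 meas.py wb
```

```text
hole [326.7  16.7] [118.3   1.  154.5]
8 [265] [387] [[126.2, -21.4], [126.3, 23.3]] midy 0.9500000000000011
14 [263] [389] [[123.8, -22.1], [124.0, 24.0]] midy 0.9499999999999993
20 [263] [389] [[121.4, -22.1], [121.6, 23.9]] midy 0.8999999999999986
26 [263] [389] [[119.0, -22.1], [119.2, 23.9]] midy 0.8999999999999986
F [ 0.2 -0.5 -3. ] [ 0.4709 -0.2646  0.2295] 16.7
```

Request:
step_arm --commands '[[20,[0,0,2],0],[20,[0,0,4],0],[20,[0,0,6],0],[20,[0,0,8],0],[20,[0,0,10],0],[20,[0,0,12],0],[20,[0,0,13.5],0],[20,[0,0,15],0],[20,[0,0,15],0],[20,[0,0,15],0]]'

```text
t: 18.1
tool_pos: [0.471, -0.2647, 0.2148]
tool_rot: [3.128, -0.297, 0.0]
contact_force: [0.5, -0.6, -1.9]
opening: 0.0309
grip_force: 66.8
```

Request:
step_arm --commands '[[20,[0,0,0.7],0],[20,[0,0,1.4],0],[20,[0,0,1.4],0],[20,[0,0,1.4],0]]'

```text
t: 18.6
tool_pos: [0.4709, -0.2646, 0.2133]
tool_rot: [-3.128, 0.297, 0.0]
contact_force: [-0.2, 0.3, -1.7]
opening: 0.0308
grip_force: 66.8
```

```bash
python3 meas.py wc
```

```text
hole [326.9   5.9] [117.2   0.9 138.3]
8 [265] [387] [[126.2, -21.4], [126.4, 23.3]] midy 0.9500000000000011
14 [263] [389] [[123.8, -22.1], [124.0, 24.0]] midy 0.9499999999999993
20 [263] [389] [[121.4, -22.1], [121.6, 24.0]] midy 0.9499999999999993
26 [263] [389] [[119.0, -22.1], [119.2, 23.9]] midy 0.8999999999999986
F [-0.2  0.3 -1.7] [ 0.4709 -0.2646  0.2133] 18.6
```

Request:
step_arm --commands '[[20,[0,0,0.5],0],[20,[0,0,1],0],[20,[0,0,1],0],[20,[0,0,1],0]]'

```text
t: 19.25
tool_pos: [0.4709, -0.2647, 0.2123]
tool_rot: [-3.127, 0.297, 0.0]
contact_force: [1.2, 0.6, -2.1]
opening: 0.0314
grip_force: 66.8
```

Request:
step_arm --commands '[[20,[0,0,0.5],0],[20,[0,0,1],0],[20,[0,0,1],0],[20,[0,0,1],0]]'

```text
t: 19.75
tool_pos: [0.471, -0.2646, 0.2114]
tool_rot: [-3.128, 0.297, 0.0]
contact_force: [0.2, 0.6, -2.3]
opening: 0.0312
grip_force: 66.8
```

Request:
step_arm --commands '[[20,[0,0,0.4],0],[20,[0,0,0.8],0],[20,[0,0,0.8],0],[20,[0,0,0.8],0]]'

```text
t: 20.25
tool_pos: [0.4709, -0.2646, 0.2105]
tool_rot: [-3.128, 0.296, 0.0]
contact_force: [0.5, 0.4, -1.7]
opening: 0.0307
grip_force: 66.8
```

Request:
step_arm --commands '[[20,[0,0,0.4],0],[20,[0,0,0.8],0],[20,[0,0,0.8],0],[20,[0,0,0.8],0]]'

```text
t: 20.75
tool_pos: [0.471, -0.2647, 0.2097]
tool_rot: [-3.128, 0.297, 0.0]
contact_force: [0.7, -0.7, -1.4]
opening: 0.0305
grip_force: 66.8
```

Request:
step_arm --commands '[[20,[0,0,0.4],0],[20,[0,0,0.8],0],[20,[0,0,0.8],0],[20,[0,0,0.8],0]]'

```text
t: 21.25
tool_pos: [0.4709, -0.2647, 0.2089]
tool_rot: [-3.127, 0.297, 0.0]
contact_force: [0.2, 0.6, -2.1]
opening: 0.0309
grip_force: 66.8
```

Request:
step_arm --commands '[[20,[0,0,0.4],0],[20,[0,0,0.8],0],[20,[0,0,0.8],0],[20,[0,0,0.8],0]]'

```text
t: 21.75
tool_pos: [0.4709, -0.2646, 0.2081]
tool_rot: [-3.128, 0.297, -0.0]
contact_force: [1.6, 0.3, -2.2]
opening: 0.0312
grip_force: 66.8
```

Request:
step_arm --commands '[[20,[0,0,0.4],0],[20,[0,0,0.8],0],[20,[0,0,0.8],0],[20,[0,0,0.8],0]]'

```text
t: 22.25
tool_pos: [0.471, -0.2647, 0.2074]
tool_rot: [3.128, -0.297, 0.0]
contact_force: [-0.4, 0.3, -1.3]
opening: 0.031
grip_force: 66.9
```

```bash
python3 meas.py wd
python3 - <<'E'
from h import *
# side-view washer shift vs lift since s8 (no contact) to check level/slip: match pivot patch w8->wd
a=load('w8')[2];d=load('wd')[2]
for n,(u0,v0,u1,v1) in {'washer':(293,165,356,226),'jawL':(250,60,285,150),'jawR':(360,60,402,150)}.items():
    t=a[v0:v1,u0:u1]; r=cv2.matchTemplate(d[v0-12 if v0>12 else 0:v1+12,u0-12:u1+12],t,cv2.TM_CCOEFF_NORMED); _,s,_,l=cv2.minMaxLoc(r); print(n,l[0]-12,l[1]-12,round(s,2))
E
```

```text
hole [327.1   3.2] [116.2   0.9 132.5]
8 [265] [389] [[126.2, -21.4], [126.4, 24.0]] midy 1.3000000000000007
14 [263] [389] [[123.8, -22.1], [124.0, 24.0]] midy 0.9499999999999993
20 [263] [390] [[121.4, -22.1], [121.6, 24.3]] midy 1.0999999999999996
26 [263] [389] [[119.0, -22.1], [119.2, 23.9]] midy 0.8999999999999986
F [-0.4  0.3 -1.3] [ 0.471  -0.2647  0.2074] 22.25
washer 0 0 0.94
jawL 0 1 0.85
jawR 0 0 0.72
```

Request:
step_arm --commands '[[20,[0,0,0.4],0],[20,[0,0,0.8],0],[20,[0,0,0.8],0],[20,[0,0,0.8],0]]'

```text
t: 22.9
tool_pos: [0.471, -0.2647, 0.2067]
tool_rot: [3.127, -0.297, 0.0]
contact_force: [-1.5, -0.1, 0.1]
opening: 0.0313
grip_force: 66.9
```

Request:
step_arm --commands '[[20,[0,0,0.4],0],[20,[0,0,0.8],0],[20,[0,0,0.8],0],[20,[0,0,0.8],0]]'

```text
t: 23.4
tool_pos: [0.471, -0.2647, 0.2059]
tool_rot: [3.127, -0.296, 0.0]
contact_force: [-0.6, 0.1, 0.4]
opening: 0.0306
grip_force: 67.0
```

Request:
step_arm --commands '[[20,[0,0,0.4],0],[20,[0,0,0.8],0],[20,[0,0,0.8],0],[20,[0,0,0.8],0]]'

```text
t: 23.9
tool_pos: [0.471, -0.2647, 0.2052]
tool_rot: [3.127, -0.297, 0.0]
contact_force: [-1.8, 1.3, 3.4]
opening: 0.0311
grip_force: 67.0
```

Request:
step_arm --commands '[[20,[0,0,-0.6],0],[20,[0,0,-1.1],0],[20,[0,0,-1.1],0],[20,[0,0,-1.1],0],[20,[0,0,-1.1],0]]'

```text
t: 24.52
tool_pos: [0.471, -0.2647, 0.206]
tool_rot: [3.127, -0.297, 0.0]
contact_force: [0.2, -0.4, -0.0]
opening: 0.0307
grip_force: 67.0
```

```bash
python3 meas.py we
python3 - <<'E'
from h import *
a=load('w8')[2];d=load('we')[2]
for n,(u0,v0,u1,v1) in {'washer':(293,165,356,226),'jawL':(250,60,285,150),'jawR':(360,60,402,150)}.items():
    t=a[v0:v1,u0:u1]; r=cv2.matchTemplate(d[v0-12:v1+12,u0-12:u1+12],t,cv2.TM_CCOEFF_NORMED); _,s,_,l=cv2.minMaxLoc(r); print(n,l[0]-12,l[1]-12,round(s,2))
# bystanders/stub: change of scene & side picture around them since start
for f,g in (('scene0','cwe'),('side0','swe')):
    A,B=load(f)[2].astype(int),load(g)[2].astype(int); dd=np.abs(A-B).max(2)
    for n,p in {'washer':(.738,.106,.005),'jar':(.48,-.444,.035),'screwdr':(.374,.03,.01),'turq':(.61,.101,.04),'g1':(.493,.238,.04)}.items():
        u,v=px(f,p).astype(int); print(f,n,np.median(dd[v-8:v+8,u-8:u+8]))
E
```

```text
hole [327.4   2.8] [115.9   0.9 131.1]
8 [264] [390] [[126.2, -21.8], [126.5, 24.4]] midy 1.299999999999999
14 [262] [390] [[123.9, -22.5], [124.1, 24.4]] midy 0.9499999999999993
20 [262] [390] [[121.5, -22.4], [121.7, 24.4]] midy 1.0
26 [263] [390] [[119.1, -22.1], [119.3, 24.3]] midy 1.0999999999999996
F [ 0.2 -0.4 -0. ] [ 0.471  -0.2647  0.206 ] 24.525
washer 0 1 0.92
jawL -1 -1 0.85
jawR 0 0 0.72
scene0 washer 3.0
scene0 jar 3.0
scene0 screwdr 4.0
scene0 turq 3.0
scene0 g1 7.0
side0 washer 7.0
side0 jar 119.0
side0 screwdr 6.0
side0 turq 6.0
side0 g1 6.0
```

```bash
python3 -c "
from h import *
print(finish_job())"
```

```text
the job is handed in; nothing more can be done
None
```

The job is handed in, with no verdict shown: the stub stands in the pocket between the four stops, and the squeezed pliers hold the ring open around the groove, lightly touching the bearing (grip 67 N, job time 24.6 s of 54 s).

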